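# Wind the turn timer and put it back on display

## Task

The clockwork turn timer on the display turntable has run down. Take it off and lay it on its dial face on the cork mat so that its brass key points up, wind the key clockwise, a part turn at a time, until it is fully wound against its stop, then stand the timer upright again in the middle of the turntable with its dial towards the red marker on the rim. Set it down gently, do not press hard on it, never drop or topple it, and leave the other things on the shelf where they are.

Things in the scene. Friction and masses are not known exactly. Their poses are not given: they have to be found in the camera images.
- timer: Loose orange block, about 0.6 kg: 60 mm deep (x), 56 wide (y), 120 tall (z). Origin: centre of underside. +x points out of the flat front with the white dial; the key sticks 46 mm out of the back (-x), its axis 45 mm above the underside. Starts standing on the turntable, dial within 0.2 rad of the marker's way. Held across its width 85 mm up, hand tilted 45 degrees, the gripper clears the key.
- key_grip (a point): Centre of the key's flat brass bow, on the key's axis, 34 mm beyond the timer's back; turns with the key. Bow: 10 mm thick (point y; grip across this), 52 mm long (point z), 24 mm along the key's axis (point x, parallel to the timer's x; -x points away from the timer). 94 mm above the surface under it when the timer lies on its dial.
- windkey (a joint): How far the key is wound, rad: 0 run down, 4.4 at the hard stop (within 0.3 counts as fully wound). Grows as the key turns clockwise seen from the key's side (from above when the timer lies on its dial). Takes 0.045 to 0.075 N m, stiffer as it winds; a ratchet holds it where it is let go. Starts at 0 to 0.4; at 0 the bow lies along the timer's height.
- turntable: Round brushed steel display turntable, 230 mm across, 30 mm high, standing still and fixed. Origin: centre of its underside; z up. Its +x axis points to the red marker and roughly to the robot's left (world +y, within 0.35 rad).
- marker (a point): The red marker on top of the turntable near its rim, 100 mm from the centre along the turntable's +x axis, 30 mm above the table.
- mat: Cork mat, fixed flat on the table, 180 mm (its x) by 140 mm (its y), 4 mm thick; its long side (x) points along world +y within 0.35 rad. Origin: centre of its underside.
- die: Teal acrylic die, 40 mm cube, loose on the turntable beside the timer. Bystander. Origin: centre of underside, like all the bystanders.
- cup: Bone-white ceramic dice cup, 80 mm across, 90 mm high, on the table. Bystander.
- hourglass: Bronze hourglass frame, 70 mm across, 130 mm high, on the table. Bystander.
- tracker: Matte grey initiative tracker wheel lying flat, 116 mm across, 16 mm high with a 26 mm high hub. Bystander.
- deck: Blue card deck box, 95 x 68 x 35 mm, at the left side. Bystander.
- pawn: Red wooden pawn, 36 mm across, 66 mm high, at the right side. Bystander.
Mind the look-alikes: they are no part of the job. Of the things that look like the mat, take the one that is farthest to the robot's left at the start.

How it is judged (in metres and radians):
On the way, in this order (a step that is already met when the one before it is completed fails the run):
1. the timer lies on its dial face on the cork mat, key up (angle between timer's own x axis and vertical above 2.95 rad and contact force between timer and mat above 1 N and horizontal distance between timer and mat below 0.13 m), for 0.2 s.
2. the key is fully wound while the timer lies there (all of step 1 and value of joint windkey above 4.1 rad), for 0.2 s.
At the end, for the whole second after the job is handed in: Key still within 0.3 rad of its stop; timer released, at rest, upright within 0.08 rad on the turntable, underside centre within 35 mm of the turntable's centre, dial towards the red marker (marker over 50 mm ahead along timer x, at most 50 mm to either side) (value of joint windkey above 4.1 rad and angle between timer's own z axis and vertical below 0.08 rad and horizontal distance between timer and turntable below 0.035 m and z of timer in the frame of turntable between 0.025 and 0.036 m and x of marker in the frame of timer above 0.05 m and y of marker in the frame of timer between -0.05 and 0.05 m and contact force between timer and turntable above 1 N and linear speed of timer below 0.02 m/s); the robot touches nothing.
It fails at once if the timer is dropped or toppled (moves faster than 0.5 m/s with no finger on it) (linear speed of timer above 0.5 m/s and contact force between the fingers and timer below 0.3 N).
It fails at once if the timer is slammed or pressed down (over 80 N) (contact force between timer and mat above 80 N or contact force between timer and turntable above 80 N).
It fails at once if a bystander is shifted by more than 25 mm or tipped over (distance of any of die, cup, hourglass, tracker, deck, pawn from where it was at the start of the episode above 0.025 m or angle between any of die, cup, hourglass, tracker, deck, pawn's own z axis and vertical above 0.4 rad).
It also fails if it takes over 72 s, if anything falls off the work surface, if the arm or the gripper's body presses on something with over 40 N, if the wrist force passes 120 N, or if a joint passes its speed limit or range.

## Robot

A 6-joint arm with a two-finger parallel gripper is mounted at the origin on the work surface. World frame = base frame: x ahead of the robot, y to its left, z up, the work surface at z = 0. Lengths are in m, angles in degrees, forces in N, time in s.
With the tool pointing down it reaches from about 0.325 to 0.775 m from the base axis. Payload 5.5 kg.
Tool frame: the origin (TCP) lies at the centre of the arm's flange, where the gripper is bolted on; the fingertips stand 182 mm ahead of it and the grasp point (between the pads) lies 163 mm ahead of it; z points along the fingers, y is the line along which they close (so a half turn about z gives the same grasp; the last joint's range is limited). The gripper opens to 88 mm and grips with 3 to 60 N. Pads are 20 mm wide; open, the fingers measure 115 mm over their backs; the gripper's body (75 mm by 178 mm) begins 61 mm behind the grasp point.
Start: joints at [-68.107, 5.22, 70.514, -0, 104.267, -3.249], TCP at [0.255, -0.543, 0.405] pointing down, gripper open.
Joint ranges: [-164.24, 164.24], [-49.07, 125.15], [9.68, 141.18], [-86.29, 266.29], [3.28, 154.24], [-151.56, 151.56]. Speed limits (degrees/s): [147.25, 147.25, 172.46, 180, 180, 180].

## Interface

Orientations are given as [roll, pitch, yaw] about the fixed x, y, z axes, in that order (R = Rz(yaw) Ry(pitch) Rx(roll)).
In Python, from station import r gives the robot as it stands. The module is installed in compiled form; this text tells all that it offers. Calls block until the motion is done:
- r.reach(position, orientation): joint-space move of the TCP to a pose.
- r.servo_line(position, rotation=None, speed=0.15): straight line of the TCP; rotation=None keeps the orientation; speed is the mean speed in m/s.
- r.move_joints(angles): joint-space move.
- r.let_go() and r.grab(squeeze=None): open the fingers fully, or close them until they stop; squeeze is the grip in N (None keeps the last).
- r.wait(seconds).
- r.inverse_kinematics(position, orientation): joint angles nearest the present ones, or None.
- r.sense(): the state.
- r.snapshot(name): name is "scene" or "top" or "wrist"; returns a dict with "frame" (384x512x3 uint8, red, green, blue), "fx", "fy", "cx", "cy" (pixels), "R" (3x3) and "t" (3): a world point X has camera coordinates R X + t. Camera axes: x right, y down, z forward; pixel columns grow to the right and rows downward; lengths in m; the calibration is good to about 2 mm. A picture is of the moment at which its call begins. There is no depth.
A pose or a line that the arm cannot do raises r.IKError and nothing moves.
- r.hand_in(): hands the job in; it is judged then, once.
The state is a dict: "clock": time; "joints": joint angles; "joint_vel": joint speeds; "joint_torque": joint torques, N m; "tcp_pos": TCP position; "orientation": TCP orientation; "contact_force": force on the tool from outside, world axes, zero at the start; "torque": the same for the moment, N m; "opening": finger opening in m; "gripper_force": force on a finger pad.
Only numpy, scipy, OpenCV 4.12 (cv2) and the standard library are available. Lean on these libraries where they do the work, as an engineer would, in place of code of your own. Each camera call takes 0.05 s, during which the arm holds its last target. There are 200 camera calls.

## Working session

There is one attempt and no reset: what is moved stays moved. The work goes in short steps, each a Python script; the robot and the scene stay as the last script left them, time stands still between calls to the robot, and variables do not carry over. Pictures are saved under pics/ and viewed, at most 10 in all, crops included, and the job is handed in when it is done.

```bash
ls; mkdir -p pics
cat > h.py <<'E'
import numpy as np, cv2, pickle
from station import r
from scipy.spatial.transform import Rotation as Ro
def snap(n,f):
    s=r.snapshot(n); cv2.imwrite(f'pics/{f}.png',s['frame'][:,:,::-1]); pickle.dump(s,open(f'pics/{f}.pkl','wb')); return s
def ray(s,u,v):
    R=np.array(s['R']);t=np.array(s['t']); return -R.T@t, R.T@np.array([(u-s['cx'])/s['fx'],(v-s['cy'])/s['fy'],1])
def onz(s,u,v,z):
    c,d=ray(s,u,v); return c+d*(z-c[2])/d[2]
def proj(s,X):
    p=np.array(s['R'])@np.array(X)+np.array(s['t']); return s['fx']*p[0]/p[2]+s['cx'], s['fy']*p[1]/p[2]+s['cy']
def tri(obs):
    A=np.zeros((3,3));b=np.zeros(3)
    for s,u,v in obs:
        c,d=ray(s,u,v);d/=np.linalg.norm(d);P=np.eye(3)-np.outer(d,d);A+=P;b+=P@c
    return np.linalg.solve(A,b)
def load(f): return pickle.load(open(f'pics/{f}.pkl','rb'))
E
python3 - <<'E'
from h import *
a=snap('scene','scene0');b=snap('top','top0')
for s in (a,b): print(s['fx'],-np.array(s['R']).T@np.array(s['t']))
cv2.imwrite('pics/both.png',np.vstack([a['frame'],b['frame']])[:,:,::-1]) 
cv2.imwrite('pics/top0x.png',cv2.resize(b['frame'][:,:,::-1],(800,600),interpolation=cv2.INTER_CUBIC))
cv2.imwrite('pics/scene0x.png',cv2.resize(a['frame'][:,:,::-1],(800,600),interpolation=cv2.INTER_CUBIC))
print(r.sense())
E
```

```text
pics
394.26246789002874 [ 1.37405714 -0.01180741  0.6876118 ]
478.81906003153983 [0.40740081 0.01447012 1.42857501]
{'clock': 0.1, 'joints': array([-6.81061033e+01,  5.25860419e+00,  7.05745567e+01, -2.59165210e-04,
        1.04267648e+02, -3.24822257e+00]), 'joint_vel': array([-0.02943967, -0.01979728, -0.17779195, -0.05298672, -0.04699669,
       -0.01066708]), 'joint_torque': array([ 1.67483970e-03, -4.47857666e+01, -4.07570386e+01,  7.00493879e-02,
        2.84690276e-02, -1.31394409e-04]), 'tcp_pos': array([ 0.25493932, -0.54319875,  0.40362584]), 'orientation': array([-1.79899339e+02, -5.46114434e-03,  2.51420508e+01]), 'contact_force': array([ 0.32030069, -0.31795024, -0.1562102 ]), 'torque': array([ 0.00177501, -0.03102564, -0.02018645]), 'gripper_force': 0.0, 'opening': 0.08770771764378807}
```

View pics/top0x.png

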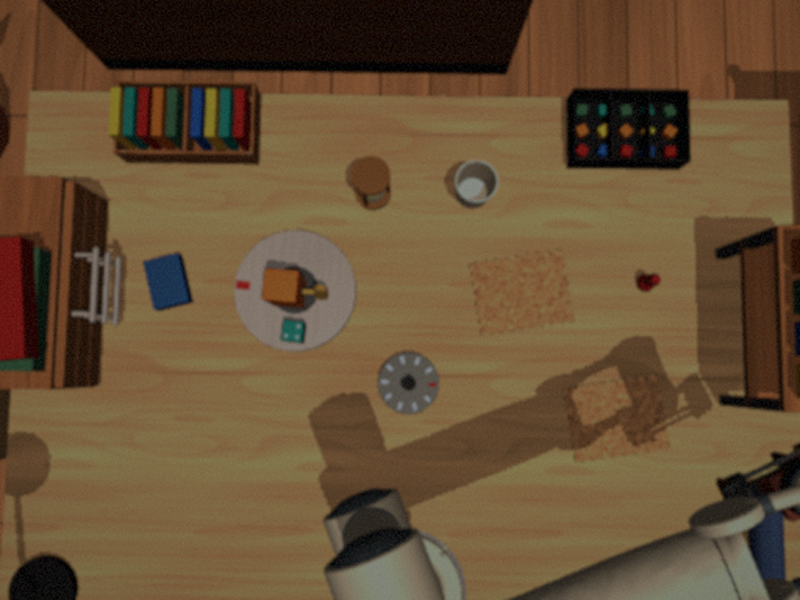

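View pics/scene0x.png

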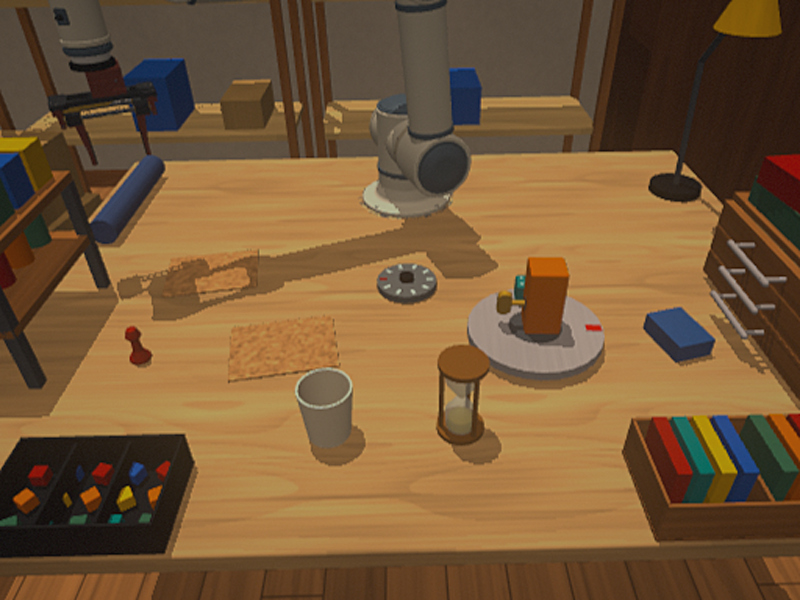

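The top view shows the timer at about (283,287)/800 on the turntable at (295,290), with its key pointing right. The red marker is at (243,285), the die at (293,330), and the tracker at (408,382). There are two cork mats, M1 at (522,291) and M2 at (618,416). Image left is the robot's left (+y), so M1 is the one meant. I'll confirm that in a crop and measure.

Run:
```python
from h import *
a=load('scene0');b=load('top0')
crop=b['frame'][140:310,130:450,::-1]
cv2.imwrite('pics/crop.png',cv2.resize(crop,(800,425),interpolation=cv2.INTER_CUBIC))
for n,s in (('top',b),('scene',a)):
    h=cv2.cvtColor(s['frame'],cv2.COLOR_RGB2HSV)
    for nm,lo,hi in (('orange',(5,190,90),(16,255,255)),('red',(0,180,110),(4,255,255)),('red2',(175,180,110),(180,255,255))):
        m=cv2.inRange(h,np.array(lo),np.array(hi))
        k,l,st,c=cv2.connectedComponentsWithStats(m)
        for i in range(1,k):
            if st[i,4]>15: print(n,nm,st[i],c[i].round(1))
for u,v in ((522,291),(618,416),(295,290)): print(onz(b,u*.64,v*.64,0.0).round(3))
h=cv2.cvtColor(b['frame'],cv2.COLOR_RGB2HSV)
for u,v in ((334,186),(300,160),(250,200),(180,205),(190,160)): print(u,v,h[v,u])
```

```text
top orange [ 97  56   7  31 188] [100.1  71.2]
top orange [369  80   7   7  36] [372.   82.8]
top orange [397  80   8   7  35] [400.4  83.2]
top orange [425  80   8   7  36] [428.5  83.3]
top orange [169 173  22  21 251] [179.4 182.5]
top red [152 181   7   3  21] [155. 182.]
scene orange [ 22 122   8   9  16] [ 25.6 126. ]
scene orange [478 130  11  11  20] [483.2 134.8]
scene orange [476 139  10   9  20] [480.4 142.8]
scene orange [ 32 148  18   5  39] [ 39.6 150.2]
scene orange [485 148  13  11  30] [491.  153.6]
scene orange [  3 154  16  19 138] [  9.  164.2]
scene orange [497 160  11  11  26] [501.5 164.7]
scene orange [ 334  165   30   48 1194] [348.2 188.1]
scene orange [ 80 209   7   8  36] [ 83.1 213.1]
scene orange [281 221  32  21 373] [295.1 231.1]
scene orange [ 84 224  12   8  63] [ 88.9 227.9]
scene orange [489 265  23  31 250] [503.2 276.7]
scene orange [280 267   7  14  25] [282.3 274.9]
scene orange [418 267  14  21  72] [424.6 276.3]
scene orange [ 51 311  14  16 113] [ 57.6 317.7]
scene orange [ 95 311   9  14  75] [ 98.3 316.3]
scene orange [500 310  12  13  51] [507.9 317.6]
scene orange [  8 312  14  13  94] [ 14.7 317.9]
scene orange [465 321  14   3  16] [471.9 322.4]
scene orange [434 322  17   3  19] [441.9 322.9]
scene red [491  99  21  16 187] [504.  104.3]
scene red [375 208  10   3  26] [379. 209.]
scene red [505 265   7   9  35] [509.1 267.7]
scene red [418 267  25  37 269] [431.3 287.1]
scene red [100 295   8  10  40] [104.  299.5]
scene red [ 59 296  12   9  65] [ 64.7 300.3]
scene red [ 19 298  11   8  60] [ 24.  301.1]
[ 0.562 -0.224  0.   ]
[ 0.327 -0.405  0.   ]
[0.559 0.212 0.   ]
334 186 [ 13 137 128]
300 160 [ 17 118 132]
250 200 [ 19 117 133]
180 205 [ 19  38 108]
190 160 [ 13  46 132]
```

View pics/crop.png

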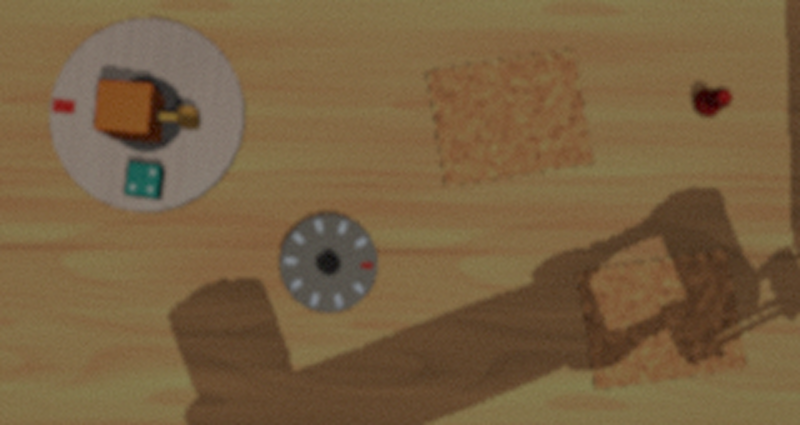

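The crop shows M1 at crop (510,117) and M2 at crop (665,320), partly in the arm's shadow. M1 is clearly farther left and is the target. Next I'll take wrist views of the timer from two places.

Run:
```python
from h import *
b=load('top0')
C=np.array([onz(b,130+u/2.5,140+v/2.5,0.004) for u,v in ((425,72),(577,48),(594,163),(446,186))])
print(C.round(4),C.mean(0).round(4), [np.linalg.norm(C[i]-C[i-1]).round(3) for i in range(4)])
d=C[0]-C[1]+C[3]-C[2]; print('mat x yaw',np.degrees(np.arctan2(d[1],d[0])))
im=[]
for i,(p,o) in enumerate(((( .44,.12,.42),(180,0,90)),((.52,.14,.42),(180,0,90)))):
    r.reach(p,o); s=snap('wrist',f'w{i}'); im.append(s['frame']); print(-np.array(s['R']).T@np.array(s['t']), s['fx'])
cv2.imwrite('pics/w01.png',np.hstack([cv2.resize(x,(400,300)) for x in im])[:,:,::-1])
print(r.sense()['clock'],r.sense()['joints'])
```

```text
[[ 0.6131 -0.1211  0.004 ]
 [ 0.6447 -0.3041  0.004 ]
 [ 0.5062 -0.3231  0.004 ]
 [ 0.4765 -0.1465  0.004 ]] [ 0.5601 -0.2237  0.004 ] [np.float64(0.139), np.float64(0.186), np.float64(0.14), np.float64(0.179)]
mat x yaw 99.65356762374653
[0.43916134 0.19246444 0.39991854] 278.01848117907446
[0.51962007 0.21266519 0.39886526] 278.01848117907446
3.0667 [ 1.14066531e+01 -4.02922204e+00  7.83048214e+01 -2.03454981e-03
  1.05806201e+02  1.14444741e+01]
```

View pics/w01.png

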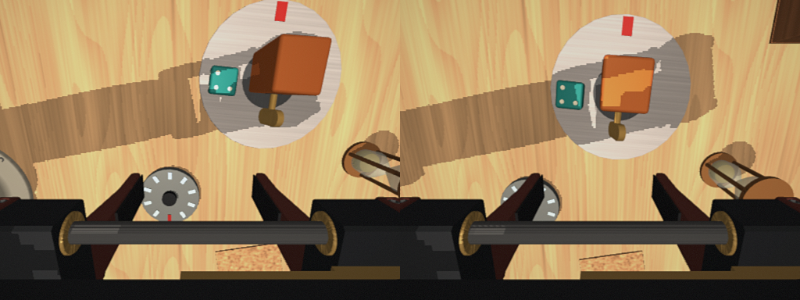

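The wrist views show the timer's top face at about (302,64) and (628,84), the marker at (281,11) and (627,26), the die at (223,80) and (570,95), and the key at (271,115) and (617,130). I'll fit the poses by silhouette across the views.

```bash
cat > fit.py <<'E'
from h import *
from scipy.optimize import minimize
def hullmask(s,P):
    q=np.array([proj(s,x) for x in P],np.float32); m=np.zeros(s['frame'].shape[:2],np.uint8)
    cv2.fillConvexPoly(m,np.round(cv2.convexHull(q)*16).astype(np.int32),255,cv2.LINE_AA,4); return m/255.
def seg(s,lo,hi,near,cl=3):
    h=cv2.cvtColor(cv2.GaussianBlur(s['frame'],(3,3),0),cv2.COLOR_RGB2HSV); m=cv2.inRange(h,np.array(lo),np.array(hi))
    m=cv2.morphologyEx(m,cv2.MORPH_CLOSE,np.ones((cl,cl))); k,l,st,c=cv2.connectedComponentsWithStats(m)
    u,v=map(int,near); return (l==l[v,u])*1. if l[v,u] else m*0.
def fit(pairs,pts,x0,sc):
    def cost(p):
        q=pts(x0+p*sc); e=0
        for s,m in pairs:
            g=hullmask(s,q); e+=1-np.minimum(g,m).sum()/np.maximum(g,m).sum()
        return e/len(pairs)
    n=len(x0); best=minimize(cost,np.zeros(n),method='Nelder-Mead',options=dict(initial_simplex=np.vstack([np.zeros(n),np.eye(n)])))
    return x0+best.x*sc,best.fun
def Rz(a): return Ro.from_euler('z',a).as_matrix()
def box(p,R): return np.array([p+R@np.array([x,y,z]) for x in(-.03,.03) for y in(-.028,.028) for z in(0,.12)])
E
python3 - <<'E'
from fit import *
w0,w1,b,a=[load(f) for f in('w0','w1','top0','scene0')]
vis=[]
near={'w0':(302*1.28,64*1.28),'w1':(228*1.28,84*1.28),'a':(348,188),'b':(179,182)}
pr=[(s,seg(s,(3,165,40),(15,255,255),near[k])) for k,s in (('w0',w0),('w1',w1),('a',a))]
for s,m in pr: print(m.sum())
f=lambda x: box(np.array([x[0],x[1],x[3]]),Rz(x[2]))
x,e=fit(pr,f,np.array([.56,.215,np.pi/2,.03]),np.array([.01,.01,.1,.005])); print('timer',x,e)
for q in pr: print(fit([q],lambda y:f(np.r_[y,.03]),x[:3],np.array([.01,.01,.1])))
ds=[]
for s,n in ((w0,(325*1.28,20*1.28)),(w1,(180*1.28,45*1.28))):
    m=seg(s,(0,0,20),(180,75,255),n,5); k=cv2.convexHull(np.argwhere(m)[:,::-1].astype(np.int32)); mm=np.zeros(m.shape,np.uint8); cv2.fillConvexPoly(mm,k,1); ds.append((s,mm*1.)); print(m.sum(),mm.sum()); vis.append(m)
th=np.linspace(0,2*np.pi,60)
disc=lambda x: np.c_[x[0]+.115*np.cos(th),x[1]+.115*np.sin(th),0*th+.03]
for q in (ds,ds[:1],ds[1:]): print('disc',fit(q,disc,np.array([.56,.21]),np.array([.01,.01])))
mk=[]
for s,n in ((w0,(281*1.28,11*1.28)),(w1,(227*1.28,26*1.28))):
    m=seg(s,(0,180,60),(6,255,255),n); c=np.argwhere(m).mean(0)[::-1]; mk.append((s,*c)); print(c,m.sum(),onz(s,*c,.03))
print('marker',tri(mk))
cv2.imwrite('pics/v.png',np.hstack([cv2.resize(m,(400,300)) for m in [pr[0][1],ds[0][1]]])*255)
E
```

```text
6523.0
4229.0
1236.0
timer [0.55064302 0.21904948 1.4750915  0.02436966] 0.12145638045783491
(array([0.54794864, 0.21759759, 1.52569936]), np.float64(0.10351196194444079))
(array([0.54890789, 0.21789179, 1.49404069]), np.float64(0.15686139480869288))
(array([0.54726596, 0.22088047, 1.35354789]), np.float64(0.10847378667579222))Traceback (most recent call last):
  File "<stdin>", line 12, in <module>
cv2.error: OpenCV(4.12.0) /io/opencv/modules/imgproc/src/drawing.cpp:2404: error: (-215:Assertion failed) points.checkVector(2, CV_32S) >= 0 in function 'fillConvexPoly'
```

Run:
```python
from fit import *
w0,w1,b,a=[load(f) for f in('w0','w1','top0','scene0')]
for s,n in ((w0,(325,20)),(w1,(180,45))):
    h=cv2.cvtColor(s['frame'],cv2.COLOR_RGB2HSV); print('disc hsv',h[int(n[1]*1.28),int(n[0]*1.28)])
print(cv2.cvtColor(w0['frame'],cv2.COLOR_RGB2HSV)[[14,82,82,90],[360,386,335,380]])
mk=[]
for s,n in ((w0,(281*1.28,11*1.28)),(w1,(227*1.28,26*1.28))):
    m=seg(s,(0,180,60),(6,255,255),n); c=np.argwhere(m).mean(0)[::-1]; mk.append((s,*c)); print(c,m.sum(),onz(s,*c,.03))
print('marker',tri(mk))
o=[]
for s,(cx,cy) in ((w0,(350,100)),(w1,(290,110))):
    f=s['frame'][:,:,::-1].copy(); y0=max(cy-100,0)
    c=f[y0:y0+200,cx-100:cx+100]; o.append(cv2.resize(c,(400,400),interpolation=cv2.INTER_CUBIC))
cv2.imwrite('pics/ov.png',np.hstack(o))
```

```text
disc hsv [ 17 120 216]
disc hsv [ 17  31 219]
[[  1 198 213]
 [ 11 194 171]
 [ 11 193  82]
 [ 10 196 172]]
[359.53759398  14.02631579] 266.0 [0.56354118 0.30763821 0.03      ]
[290.87447699  33.06276151] 239.0 [0.56339568 0.30764056 0.03      ]
marker [0.56332379 0.30745809 0.0306378 ]
```

View pics/ov.png

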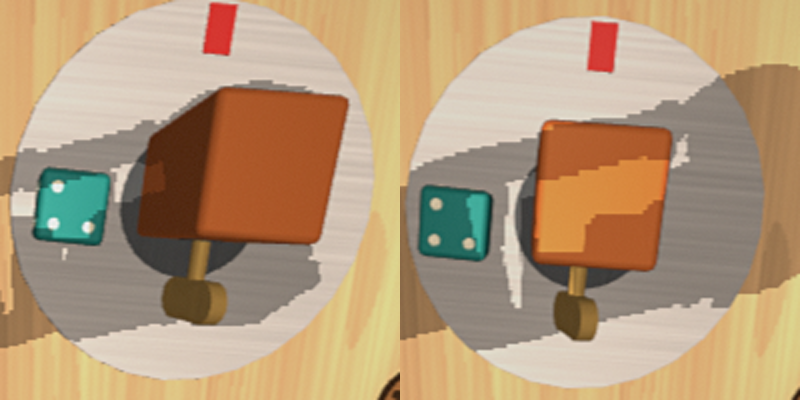

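The crops show the top-face corners, the marker, and a disc that is partly shaded. I'll triangulate the corners directly.

Run:
```python
from fit import *
w0,w1=load('w0'),load('w1')
A=[(220,88),(348,97),(319,243),(198,238)];B=[(141,120),(271,129),(255,270),(134,262)]
K=np.array([tri([(w0,250+p[0]/2,p[1]/2),(w1,190+q[0]/2,10+q[1]/2)]) for p,q in zip(A,B)])
print(K.round(4),K.mean(0)); f=K[0]+K[1]-K[2]-K[3]; print('dial yaw',np.degrees(np.arctan2(f[1],f[0])))
g=K[0]+K[3]-K[1]-K[2]; print('y yaw',np.degrees(np.arctan2(g[1],g[0])))
for s,o,P in ((w0,(250,0),[(100,12),(30,100),(12,200),(70,330),(150,377),(185,380),(300,333),(370,200),(352,105),(310,40)]),(w1,(190,10),[(8,185),(60,70),(140,25),(185,17),(270,40),(320,85),(363,200),(350,270),(305,340),(185,387),(80,350)])):
    X=np.array([onz(s,o[0]+u/2,o[1]+v/2,.03)[:2] for u,v in P])
    M=np.c_[2*X,np.ones(len(X))]; c=np.linalg.lstsq(M,(X**2).sum(1),rcond=None)[0]; print('disc',c[:2],np.sqrt(c[2]+c[:2]@c[:2]), np.abs(np.linalg.norm(X-c[:2],axis=1)-.115).round(4))
print('key bow',tri([(w0,250+197/2,300/2),(w1,190+177/2,10+318/2)]))
# IK check
def chk(p,yaw,tilt):
    d=Rz(yaw)
    return d
```

```text
[[0.5251 0.2489 0.1516]
 [0.5796 0.2463 0.1473]
 [0.5765 0.1881 0.1473]
 [0.5226 0.191  0.1486]] [0.55094887 0.21856464 0.14871553]
dial yaw 87.19999363201033
y yaw 177.06261225827993
disc [0.55341009 0.21119422] 0.11407887035156536 [0.0056 0.0008 0.0043 0.0066 0.0001 0.0015 0.0028 0.     0.0053 0.0043]
disc [0.55599868 0.20912162] 0.1133115648927964 [0.0012 0.0003 0.0015 0.0012 0.0027 0.0041 0.0017 0.001  0.0006 0.0019
 0.0043]
key bow [0.54786179 0.15491398 0.08154396]
```

```bash
cat > plan.py <<'E'
from fit import *
T0=np.array([.551,.2186,.03]); Y0=np.radians(87.1)
MAT=np.array([.5601,-.2237,.004]); YM=np.radians(99.65)
TT=np.array([.5555,.2085,.03]); YT=np.radians(85.5)
S=np.sqrt(.5)
def hand(flip=1):  # tool axes in timer frame
    z=np.array([S,0,-S]); y=np.array([0,flip,0.]); return np.c_[np.cross(y,z),y,z]
def tcp(p,R,flip=1,g=np.array([0,0,.085])):
    H=R@hand(flip); return p+R@g-.163*H[:,2], Ro.from_matrix(H).as_euler('xyz',degrees=True)
Rup=lambda a:Rz(a)
Rlie=lambda a:Rz(a)@Ro.from_euler('y',90,degrees=True).as_matrix()
def plie(a,dz=0): return np.array([MAT[0],MAT[1],.034+dz])-.06*Rlie(a)[:,2]
up=np.array([0,0,1.])
E
python3 - <<'E'
from plan import *
for f in(1,-1):
  for n,p,R in (('pre',T0,Rup(Y0)),('lie',plie(YM),Rlie(YM)),('lieup',plie(YM,.15),Rlie(YM)),('tt',TT,Rup(YT)),('ttup',TT+.15*up,Rup(YT))):
    q=r.inverse_kinematics(*tcp(p,R,f)); print(f,n,[x.round(3) for x in tcp(p,R,f)],None if q is None else np.round(q))
k=plie(YM)+.045*Rlie(YM)[:,2]
for y in range(-180,181,30):
    q=r.inverse_kinematics([k[0],k[1],.098+.163],[180,0,y]); print(y,None if q is None else np.round(q))
E
```

```text
1 pre [array([0.545, 0.103, 0.23 ]), array([-180. ,   45. ,  -92.9])] None
1 lie [array([ 0.537, -0.085,  0.149]), array([-180.  ,  -45.  ,  -80.35])] None
1 lieup [array([ 0.537, -0.085,  0.299]), array([-180.  ,  -45.  ,  -80.35])] None
1 tt [array([0.546, 0.094, 0.23 ]), array([-180. ,   45. ,  -94.5])] None
1 ttup [array([0.546, 0.094, 0.38 ]), array([-180. ,   45. ,  -94.5])] None
-1 pre [array([0.545, 0.103, 0.23 ]), array([-180. ,  -45. ,   87.1])] [-5.  0. 99. 45. 85. -8.]
-1 lie [array([ 0.537, -0.085,  0.149]), array([180.  ,  45.  ,  99.65])] [ -0.   2. 106. -48.  71.   6.]
-1 lieup [array([ 0.537, -0.085,  0.299]), array([180.  ,  45.  ,  99.65])] [ -0.  -6.  97. -45.  82.  -6.]
-1 tt [array([0.546, 0.094, 0.23 ]), array([180. , -45. ,  85.5])] [-6. -0. 99. 45. 85. -7.]
-1 ttup [array([0.546, 0.094, 0.38 ]), array([180. , -45. ,  85.5])] [-6. -5. 88. 45. 96.  4.]
-180 [ -26.    8.   82.    0.   90. -116.]
-150 [ -26.    8.   82.    0.   90. -146.]
-120 None
-90 None
-60 [-26.   8.  82.  -0.  90. 124.]
-30 [-26.   8.  82.  -0.  90.  94.]
0 [-26.   8.  82.  -0.  90.  64.]
30 [-26.   8.  82.  -0.  90.  34.]
60 [-26.   8.  82.  -0.  90.   4.]
90 [-26.   8.  82.   0.  90. -26.]
120 [-26.   8.  82.   0.  90. -56.]
150 [-26.   8.  82.   0.  90. -86.]
180 [ -26.    8.   82.    0.   90. -116.]
```

Run:
```python
from plan import *
p,o=tcp(T0,Rup(Y0),-1); z=Rup(Y0)@hand(-1)[:,2]
r.reach(p-.11*z,o); r.servo_line(p,speed=.12)
s=r.sense(); print(s['tcp_pos']-p,s['contact_force'])
r.grab(50); s=r.sense(); print(s['opening'],s['gripper_force'],s['contact_force'],s['clock'])
r.servo_line(p+.03*up,speed=.08); s=r.sense(); print(s['opening'],s['gripper_force'],s['contact_force'],s['torque'])
r.servo_line(p+.15*up,speed=.15)
p2,o2=tcp(plie(YM,.12),Rlie(YM),-1)
r.servo_line(p2,o2,speed=.12); s=r.sense(); print(s['tcp_pos']-p2,s['orientation']-o2,s['contact_force'],s['opening'],s['clock'])
a=snap('scene','scene1');b=snap('top','top1')
cv2.imwrite('pics/c1.png',np.hstack([cv2.resize(a['frame'][130:310,80:320],(400,300)),cv2.resize(b['frame'][100:280,200:440],(400,300))])[:,:,::-1])
```

```text
[ 0.00024665 -0.0001791   0.00072774] [ 0.0803061  -0.20892559  0.41891456]
0.055648887129629995 49.8295533657074 [ 1.77080255 -1.77983332 -0.28683877] 5.5
0.05593008277184072 49.819607734680176 [ 0.38541663  0.29461406 -7.26395003] [-1.16239831  0.01743835  0.02447257]
[0.00010631 0.00023293 0.00021554] [-0.06213353 -0.0902025  -0.04712523] [ 0.47351772  0.20430423 -6.41537045] 0.055783812883248074 8.95
```

View pics/c1.png

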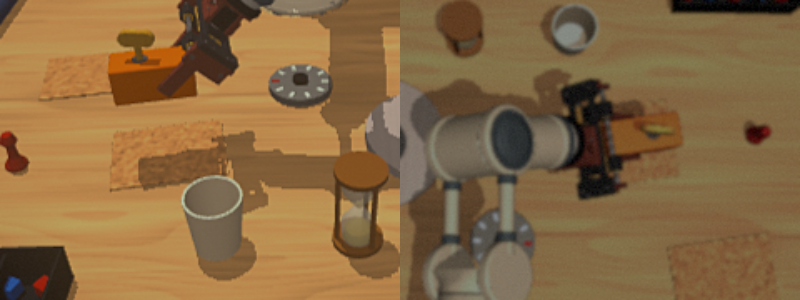

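The timer is held lying with its key up, at left crop (150,75), above the near mat. Now I'll lower it until it touches.

Run:
```python
from plan import *
p,o=tcp(plie(YM),Rlie(YM),-1)
r.servo_line(p+.01*up,o,speed=.12); r.wait(.2)
f0=r.sense()['contact_force'][2]; dz=.008
while dz>-.008:
    r.servo_line(p+dz*up,o,speed=.03); f=r.sense()['contact_force'][2]
    if f-f0>4: break
    dz-=.001
print(dz,f0,f,r.sense()['torque'])
r.let_go(); r.wait(.2); s=r.sense(); print(s['contact_force'],s['opening'],s['clock'])
z=Rlie(YM)@hand(-1)[:,2]
r.servo_line(p+dz*up-.12*z,speed=.2)
k=plie(YM)+.045*Rlie(YM)[:,2]; print(k)
im=[]
for i,(dx,dy) in enumerate(((-.0,.05),(.0,-.03))):
    r.reach([k[0]-.06,k[1]+dy,.40],[180,0,0]); s=snap('wrist',f'k{i}'); im.append(s['frame'])
cv2.imwrite('pics/k01.png',np.hstack([cv2.resize(x,(400,300)) for x in im])[:,:,::-1])
print(r.sense()['clock'],[proj(load(f'k{i}'),[k[0],k[1],.098]) for i in (0,1)])
```

```text
0.001 -6.391737127752302 1.6652828527513006 [ 0.67808913  0.65621582 -0.39256605]
[ 0.24717248 -0.27553741 -0.31128798] 0.08814461403672356 13.1917
[ 0.56261444 -0.23848775  0.034     ]
15.45 [(np.float64(302.956111557476), np.float64(128.949695094039)), (np.float64(222.13132517885617), np.float64(129.35406079719877))]
```

View pics/k01.png

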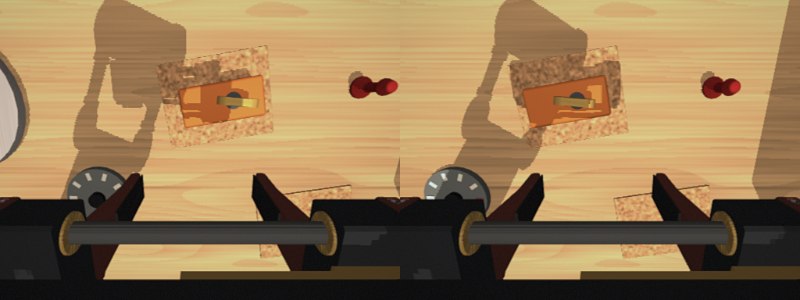

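The timer lies on the near mat with the bow up, at (238,101) and (574,102). I'll enlarge this to measure the bow.

Run:
```python
from fit import *
o=[]
for i,(cx,cy) in enumerate(((293,128),(222,130))):
    s=load(f'k{i}'); c=s['frame'][cy-50:cy+50,cx-65:cx+65]
    h=cv2.cvtColor(c,cv2.COLOR_RGB2HSV); m=cv2.inRange(h,np.array((19,130,70)),np.array((32,255,255)))
    m=cv2.morphologyEx(m,cv2.MORPH_OPEN,np.ones((2,2))); k,l,st,ce=cv2.connectedComponentsWithStats(m); j=1+st[1:,4].argmax()
    print(st[j],ce[j]+[cx-65,cy-50],cv2.minAreaRect(np.argwhere(l==j)[:,::-1].astype(np.int32)))
    o.append(np.vstack([cv2.resize(c,(390,300),interpolation=cv2.INTER_CUBIC)[:,:,::-1],cv2.cvtColor(cv2.resize(m,(390,300)),cv2.COLOR_GRAY2BGR)]))
cv2.imwrite('pics/kc.png',np.hstack(o))
```

```text
[ 63  47  37  14 307] [310.72964169 130.78175896] ((80.71065521240234, 53.55076217651367), (36.264747619628906, 11.114540100097656), 4.085616588592529)
[ 49  45  36  11 183] [225.26229508 129.45355191] ((66.32316589355469, 49.591468811035156), (35.448524475097656, 7.509344100952148), 6.340191841125488)
```

View pics/kc.png

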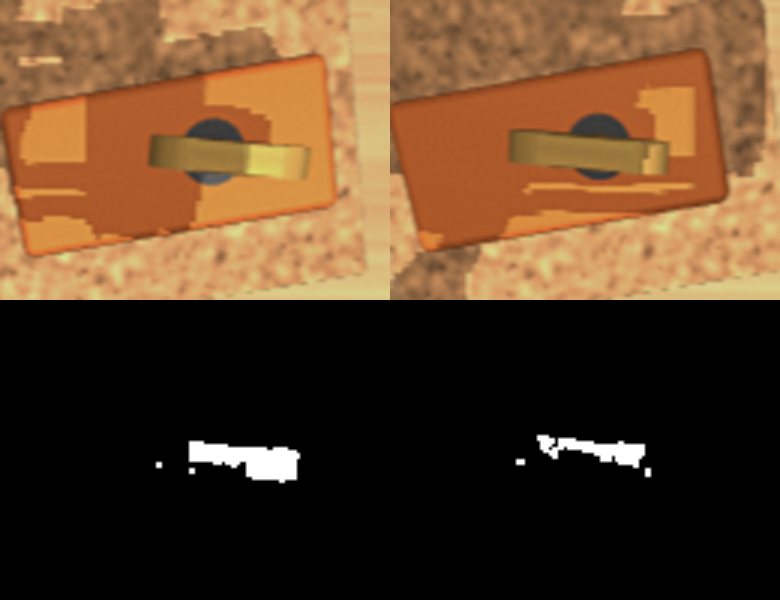

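```bash
cat > wind.py <<'E'
from plan import *
def turn(xy,z,y0,y1,step=10,tmax=.35):
    y=y0; sg=np.sign(y1-y0); out=[]
    while abs(y1-y)>.1:
        y+=sg*min(step,abs(y1-y)); q=r.inverse_kinematics([*xy,z],[180,0,y])
        if q is None: print('noik',y); break
        r.move_joints(q); s=r.sense(); out.append((round(y),round(s['torque'][2],3),*s['contact_force'].round(1)))
        if abs(s['torque'][2])>tmax: break
    print(out,s['opening'],s['clock']); return y
E
python3 - <<'E'
from wind import *
s0,s1=load('k0'),load('k1')
k=tri([(s0,304.3,130),(s1,223,130.3)]); print('bow top',k)
e=[onz(s,ox+u/3,oy+v/3,.108) for s,ox,oy,u,v in ((s0,228,78,150,149),(s0,228,78,308,162),(s1,157,80,120,144),(s1,157,80,278,158))]
d=e[0]-e[1]+e[2]-e[3]; yaw=np.degrees(np.arctan2(d[1],d[0])); c=np.mean(e,0); print('ends',np.round(e,4),c,yaw)
xy=c[:2]; np.save('xy.npy',np.r_[xy,yaw])
zt=.098+.163
r.reach([*xy,zt+.06],[180,0,yaw]); r.servo_line([*xy,zt],speed=.08)
print(r.sense()['contact_force']); r.grab(30); s=r.sense(); print(s['opening'],s['gripper_force'],s['contact_force'],s['torque'],s['clock'])
z=zt-.0007; r.servo_line([*xy,z],speed=.02); print(r.sense()['contact_force'])
y=turn(xy,z,yaw,yaw-30)
print(y,z)
E
```

```text
bow top [ 0.5617529  -0.23951513  0.0998928 ]
ends [[ 0.5642 -0.2131  0.108 ]
 [ 0.5603 -0.2632  0.108 ]
 [ 0.5643 -0.2159  0.108 ]
 [ 0.56   -0.2656  0.108 ]] [ 0.56220367 -0.23943587  0.108     ] 85.31258266844075
[-0.67839737 -0.24413711 -0.10376601]
0.00987197654417046 29.997933134436607 [ 1.82831778 -0.37582164 -0.92802695] [-0.2227046  -0.36199819  0.10130845] 18.7833
[ 2.00233967 -0.08986499  3.04779241]
[(75, np.float64(-0.118), np.float64(0.2), np.float64(0.6), np.float64(3.9)), (65, np.float64(-0.055), np.float64(0.1), np.float64(0.6), np.float64(5.5)), (55, np.float64(-0.083), np.float64(-1.0), np.float64(0.4), np.float64(5.3))] 0.009687552949948643 19.9083
55.312582668440754 0.26030000000000003
```

Run:
```python
from wind import *
xy=np.load('xy.npy')[:2]; y0=np.load('xy.npy')[2]; z=.2603
y=turn(xy,z,y0-30,y0-145,step=23); print(y)
r.let_go(); r.servo_line([*xy,z+.08],speed=.15)
im=[]
r.reach([xy[0]-.06,xy[1]+.01,.40],[180,0,0]); s=snap('wrist','m0'); u,v=map(int,proj(s,[*xy,.1])); print(u,v,r.sense()['clock'])
cv2.imwrite('pics/mc.png',cv2.resize(s['frame'][v-50:v+50,u-65:u+65],(780,600),interpolation=cv2.INTER_CUBIC)[:,:,::-1])
```

```text
[(32, np.float64(-0.018), np.float64(-1.8), np.float64(1.0), np.float64(6.7)), (9, np.float64(-0.028), np.float64(-2.9), np.float64(2.8), np.float64(7.5)), (-14, np.float64(0.037), np.float64(-2.6), np.float64(3.4), np.float64(7.3)), (-37, np.float64(-0.006), np.float64(-1.5), np.float64(4.1), np.float64(6.8)), (-60, np.float64(-0.041), np.float64(-1.5), np.float64(4.9), np.float64(6.9))] 0.010087337829846795 22.2417
-59.687417331559246
262 129 25.2417
```

View pics/mc.png

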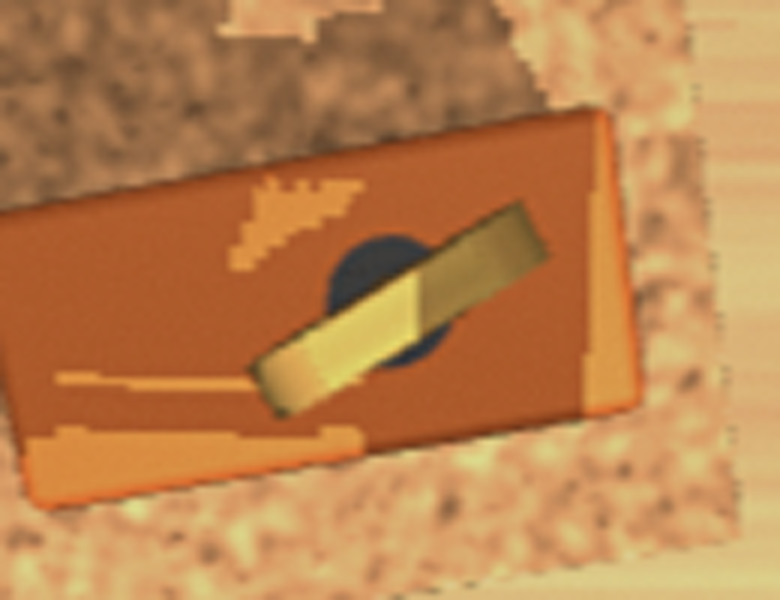

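The picture shows the bow at (400,310) in the crop, turned to a yaw of about -59°, with the timer body unmoved (edge 9.9°). That puts the winding at about 2.78 rad. I'll do the second part turn of about 90°.

Run:
```python
from wind import *
s=load('m0'); c=onz(s,197+400/6,79+310/6,.108); print(c)
xy=(c[:2]+np.load('xy.npy')[:2])/2; y0=120.6; zt=.261
r.reach([*xy,zt+.06],[180,0,y0]); r.servo_line([*xy,zt],speed=.1); r.grab(30); print(r.sense()['opening'],r.sense()['torque'])
z=zt-.0007; r.servo_line([*xy,z],speed=.02)
y=turn(xy,z,y0,y0-84,step=21); y=turn(xy,z,y,y0-92,step=2,tmax=.2); print(y0-y)
r.let_go(); r.servo_line([*xy,z+.08],speed=.15)
r.reach([xy[0]-.06,xy[1]+.01,.40],[180,0,0]); s=snap('wrist','m1'); u,v=map(int,proj(s,[*xy,.1])); print(u,v,r.sense()['clock'])
cv2.imwrite('pics/mc1.png',cv2.resize(s['frame'][v-50:v+50,u-75:u+55],(780,600),interpolation=cv2.INTER_CUBIC)[:,:,::-1])
```

```text
[ 0.56149983 -0.24034146  0.108     ]
0.009918965026781303 [ 0.10923598 -0.398146    0.07483562]
[(100, np.float64(-0.008), np.float64(0.3), np.float64(3.3), np.float64(4.8)), (79, np.float64(-0.035), np.float64(0.5), np.float64(1.7), np.float64(5.1)), (58, np.float64(-0.035), np.float64(-1.0), np.float64(2.8), np.float64(5.8)), (37, np.float64(0.003), np.float64(-1.5), np.float64(2.4), np.float64(5.5))] 0.010058345017207135 30.9833
[(35, np.float64(-0.046), np.float64(-1.9), np.float64(4.0), np.float64(6.0)), (33, np.float64(-0.013), np.float64(-1.9), np.float64(4.4), np.float64(5.6)), (31, np.float64(-0.016), np.float64(-1.3), np.float64(4.4), np.float64(6.3)), (29, np.float64(0.004), np.float64(-1.1), np.float64(4.7), np.float64(6.2))] 0.009801581420593643 31.9833
92.0
262 129 34.5
```

View pics/mc1.png

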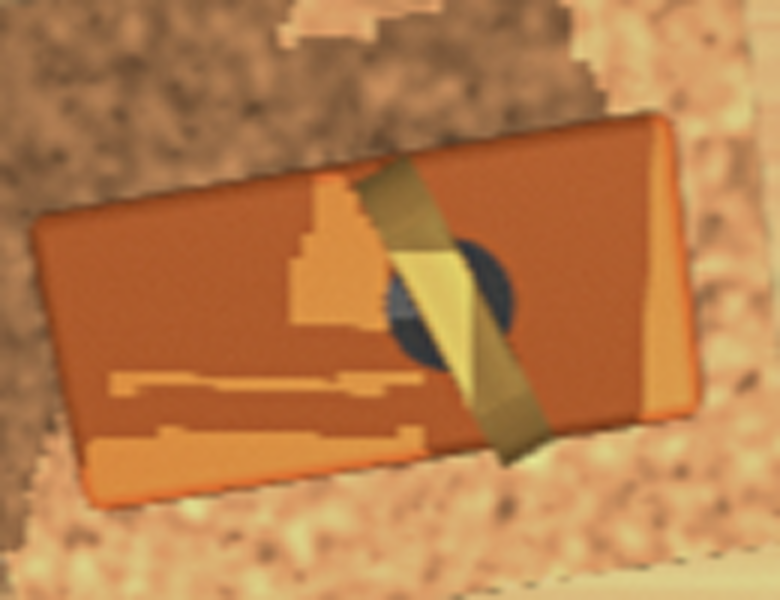

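The picture shows the bow running from (382,170) to (527,450), a yaw of about 27°, and the body edge at about 9°. That is about 4.39 rad, fully wound. I'll re-measure the lying pose from its corners, then pick it up and place it upright.

Run:
```python
from plan import *
s=load('m1')
K=np.array([onz(s,187+u/6,79+v/6,.064) for u,v in ((37,215),(660,115),(697,412),(95,508))])
d=K[0]+K[3]-K[1]-K[2]; yaw=np.degrees(np.arctan2(d[1],d[0])); c=K.mean(0); print(K.round(4),c,yaw,plie(YM)+.06*Rlie(YM)[:,2])
sh=c[:2]-MAT[:2]
if np.linalg.norm(sh)>.012: raise SystemExit('check')
a=np.radians(yaw); R=Rlie(a); P=np.array([c[0],c[1],.034])-.06*R[:,2]
p,o=tcp(P,R,-1); p=p+.001*up; z=R@hand(-1)[:,2]
r.reach(p-.12*z,o); r.servo_line(p,speed=.12); print(r.sense()['contact_force'])
r.grab(50); q=r.sense(); print(q['opening'],q['gripper_force'],q['contact_force'],q['clock'])
r.servo_line(p+.03*up,speed=.08); r.servo_line(p+.12*up,speed=.15)
print(r.sense()['contact_force'],r.sense()['torque'])
p2,o2=tcp(TT+.1*up,Rup(YT),-1)
r.servo_line(p2+.05*up,o2,speed=.12); r.servo_line(p2,speed=.12); q=r.sense(); print(q['tcp_pos']-p2,q['orientation']-o2,q['opening'],q['clock'])
snap('scene','scene2');snap('top','top2')
```

```text
[[ 0.5758 -0.1654  0.064 ]
 [ 0.5933 -0.2775  0.064 ]
 [ 0.5408 -0.2869  0.064 ]
 [ 0.5223 -0.1734  0.064 ]] [ 0.55807015 -0.225792    0.064     ] 99.05647032960913 [ 0.5601 -0.2237  0.034 ]
[-0.73235197 -0.27552875  1.04653775]
0.05589231316707879 49.9026095867157 [ 2.33532053  2.07350667 -0.00815739] 37.1833
[ 0.54262975  0.43434784 -7.16004798] [1.30793352 0.11780331 0.00336737]
[3.48837493e-05 5.38735352e-05 3.50453489e-05] [-3.59974503e+02 -2.84945826e-02 -2.24838970e-02] 0.055845080149857416 40.9417
```

Run:
```python
from plan import *
p,o=tcp(TT,Rup(YT),-1); z=Rup(YT)@hand(-1)[:,2]
r.servo_line(p+.012*up,o,speed=.1); r.wait(.2)
f0=r.sense()['contact_force'][2]; dz=.010; L=[]
while dz>-.006:
    r.servo_line(p+dz*up,o,speed=.03); f=r.sense()['contact_force'][2]; L.append((round(dz,4),round(f,1)))
    if f-f0>5: break
    dz-=.001
print(f0,L)
r.let_go(); r.wait(.3); print(r.sense()['contact_force'],r.sense()['clock'])
r.servo_line(p+dz*up-.13*z,speed=.15)
im=[]
for i,q in enumerate(((.44,.12,.42),(.52,.14,.42))):
    r.reach(q,(180,0,90)); snap('wrist',f'e{i}')
snap('scene','e2')
print(r.sense()['clock'])
pr=[]
for f,n in (('e0',(.54,.21)),('e1',(.54,.21)),('e2',(.555,.2085))):
    s=load(f); q=proj(s,[*n,.15] if f!='e2' else [.585,.21,.09]); m=seg(s,(3,150,30),(17,255,255),q); pr.append((s,m)); print(q,m.sum())
fn=lambda x: box(np.array([x[0],x[1],.03]),Ro.from_euler('xyz',[x[3],x[4],x[2]]).as_matrix())
pr=[q for q in pr if q[1].sum()>500]
print(fit(pr,fn,np.array([*TT[:2],YT,0,0]),np.array([.01,.01,.1,.05,.05])))
for a,b in ((TT,YT),): print([1-np.minimum(hullmask(s,box(a,Rz(b))),m).sum()/np.maximum(hullmask(s,box(a,Rz(b))),m).sum() for s,m in pr])
```

```text
-6.810980649555556 [(0.01, np.float64(-6.8)), (0.009, np.float64(-7.2)), (0.008, np.float64(-7.3)), (0.007, np.float64(-6.4)), (0.006, np.float64(-6.5)), (0.005, np.float64(-7.6)), (0.004, np.float64(-6.9)), (0.003, np.float64(-6.6)), (0.002, np.float64(-7.2)), (0.001, np.float64(-6.6)), (0.0, np.float64(-6.2)), (-0.001, np.float64(-5.7)), (-0.002, np.float64(1.4))]
[-0.15139145  0.12937451 -0.09003006] 46.5083
48.8667
(np.float64(373.56176474118286), np.float64(97.10063096698711)) 6435.0
(np.float64(277.9195423131827), np.float64(118.68463250708024)) 4573.0
(np.float64(346.3900661170794), np.float64(196.74120554952862)) 1433.0
(array([ 0.55673331,  0.20903214,  1.4632937 , -0.03265712, -0.01170937]), np.float64(0.11043865407774105))
[np.float64(0.11884028380378753), np.float64(0.10610625574977006), np.float64(0.17108441511691708)]
```

```bash
python3 -c "
from h import *
print(r.hand_in())"
```

```text
the job is handed in; nothing more can be done
None
```

The job is handed in, though `hand_in()` returned no verdict: by camera, the key was wound to about 4.39 rad in two part turns on the left cork mat, and the timer now stands released and upright about 1 mm from the turntable's centre, dial towards the red marker.

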